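Trip, reset and re-close a moulded-case breaker

TASK

Function-check the large three-pole breaker on the mounting plate: it is ON now; press its round trip button right in so that the handle drops to the middle, then push the handle fully towards the robot until the latch resets and the button pops out, then push it fully back to ON, away from the robot, and leave it there. Press and push only: pick nothing up, do not press on the three narrow breakers beside it, and leave the loose parts and tools lying where they are.

Things in the scene. Friction and masses are not known exactly. Their poses are not given: they have to be found in the camera images.
- plate: galvanised mounting plate, 240 (x) x 300 (y) x 3 mm, lying fixed on the bench; origin: centre of its underside; it is turned up to 0.3 rad about vertical. A slotted wiring duct 41 mm high runs along its near and its far edge
- breaker: the large light grey moulded-case breaker with dark front panel, fixed on its back on the left or right half of the plate; 150 (x) x 90 (y) mm; panel 66 mm above its underside over x +-52 mm, 46 to 55 mm high beyond; a frame round the handle (x +-27, y +-18 mm) rises to 69 mm. Origin: centre of the underside, 3 mm above the bench; x points to the ON end, away from the robot; y left
- handle (a joint): black handle, hinged at the breaker's x 0, z 52 mm: +0.45 rad ON (leans to +x, end stop), 0 upright (tripped), -0.45 reset/OFF (leans to -x, end stop). When tripped a spring holds it at 0: pushing it to -0.45 takes about 8 N near the tip and latches beyond -0.36 (let go, it eases back to about -0.3); pushed to ON without reset it springs back. When latched it stays where left; about 1 N moves it
- handle_tip (a point): middle of the top edge of the handle, 36 mm from its axis; the handle is 9 mm thick, 22 mm wide along the breaker's y, and stands 19 mm above the frame when upright
- trip_button (a joint): push-to-trip button of the large breaker: 0 out, grows as it is pressed, 0.004 m fully in; the breaker trips at about 2 mm; the press takes up to about 5 N. After a trip the button stays sunk about 2 mm until the latch is reset, then pops out to 0
- trip_top (a point): centre of the top of the trip button, an ivory disc 13 mm across, standing 5 mm above the front panel at the breaker's x -36, y -26, z 71 mm; it is pressed straight down (the breaker's -z)
- mcb_row: three narrow ivory modular breakers side by side on a rail on the other half of the plate, 82 (x) x 70 (y) x 82 mm high with their small toggles; fixed; origin: centre of the underside, 3 mm above the bench; leave alone
- gland_big: loose grey cable gland standing on the plate between the breakers, 24 x 23 x 34 mm, origin centre of the underside; leave alone
- gland_small: loose black cable gland standing on the plate between the breakers, 22 x 21 x 30 mm, origin centre of the underside; leave alone
- screwdriver: loose small screwdriver with a green handle on the bench at the plate's near edge, 134 mm long, 17 mm thick, origin centre of the underside; leave alone
- side_cutters: loose pair of blue-handled cutters on the bench at the plate's right side, 62 x 133 x 11 mm, origin centre of the underside; leave alone

How it is judged (in metres and radians):
On the way, in this order (a step that is already met when the one before it is completed fails the run):
1. the trip button is pressed while the handle is at ON (value of joint trip_button above 0.0008 m and value of joint handle above 0.3 rad).
2. the breaker has tripped: the button is in and the handle stands in the middle (value of joint trip_button above 0.0013 m and value of joint handle between -0.15 and 0.15 rad), for 0.1 s.
3. the handle has been pushed to the reset end and the latch has caught: the button is out (value of joint handle below -0.2 rad and value of joint trip_button below 0.0008 m), for 0.1 s.
4. the handle is fully at ON and the button is still out (value of joint handle above 0.38 rad and value of joint trip_button below 0.0008 m), for 0.2 s.
At the end, for the whole second after the job is handed in: the handle stands at ON (above 0.38 rad), the trip button is out (less than 0.8 mm in), and the four loose things lie within 15 mm of where they were (all of step 4 and distance of each of gland_big, gland_small, screwdriver, side_cutters from where it was at the start of the episode below 0.015 m); the robot touches nothing.
It fails at once if a loose part or tool is picked up or shoved (more than 15 mm) (distance of any of gland_big, gland_small, screwdriver, side_cutters from where it was at the start of the episode above 0.015 m).
It fails at once if the robot presses on the three narrow breakers (more than 5 N) (contact force between any of the arm, the fingers and mcb_row above 5 N).
It also fails if it takes over 48 s, if anything falls off the work surface, if the arm or the gripper's body presses on something with over 40 N, if the wrist force passes 120 N, or if a joint passes its speed limit or range.

ROBOT

A 6-joint arm with a two-finger parallel gripper is mounted at the origin on a cart in front of the work surface, level with it; the furniture and walls round the work are solid. World frame = base frame: x ahead of the robot, y to its left, z up, the work surface at z = 0. Lengths are in mm, angles in rad, forces in N, time in s.
With the tool pointing down it reaches from about 325 to 850 mm from the base axis. Payload 15.5 kg.
Tool frame: the origin (TCP) lies on the centre line of the jaws, within the pads' length; the fingertips stand manip.finger_overhang ahead of it and the grasp point (between the pads) lies 5 mm behind it (manip.finger_overhang is the distance from the TCP to the fingertips, in mm); z points along the fingers, y is the line along which they close (so a half turn about z gives the same grasp; the last joint's range is limited). The gripper opens to 91 mm and grips with 3 to 60 N. Pads are 32 mm wide; open, the fingers measure 118 mm over their backs; the gripper's body (76 mm by 178 mm) begins 60 mm behind the grasp point.
Start: joints at [1.115, 0.494, 1.345, -0, 1.302, -0.096], TCP at [220.635, 584.762, 193.015] pointing down, gripper open.
Joint ranges: [-2.91, 2.91], [-0.82, 2.16], [0.22, 2.67], [-1.22, 4.37], [0.12, 2.79], [-3.08, 3.08]. Speed limits (rad/s): [1.89, 1.89, 2.57, 3.01, 3.01, 3.01].

INTERFACE

Orientations are given as a unit quaternion [x, y, z, w].
In Python, from cell import manip gives the robot as it stands. The module is installed in compiled form; this text tells all that it offers.
- The arm moves only by the tool servo_tool, never from a script. Its argument "rows" is a list of rows, each a list of 3 entries, a list of its own where there are three numbers: the shift along the tool's x, y, z in cm, then the turn, a rotation vector about the tool's x, y, z in degrees, then the finger opening in cm, from 0 to 9.12. In form: [[[x, y, z], [rx, ry, rz], fingers], ...]. A call has 1 to 12 rows; each row shifts and turns the commanded pose from where the row before left it, along the tool's axes as they then stand; what a row does not reach is not made up. A row lasts 1/12 s, in which the tool goes at most 41.7 mm and 7.16 degrees, less where a joint would pass 70% of its speed; a pose out of reach is approached as far as the arm can. A call is refused whole if a number of a shift passes 4.17 or a number of a turn 7.16, either way. A call with a gripper value outside its range is refused whole. The fingers move at their own pace and stop on an object; "grip_force" is the grip in N (left out, the last holds). Time passes only in rows, so rows that do not move let the fingers close. It gives the time, the measured TCP pose, the force, the opening and the grip force at its end, in the units of the state.
- manip.read_state(): the state, without advancing time (a new reading comes with each control period).
- manip.read_camera(name): name is "scene" or "top"; returns the picture (480x640x3 uint8, blue, green, red); there is no depth.
- manip.get_calibration(name): a dict with "fov_y" (degrees; the focal length in pixels is half the picture's height over the tangent of half this angle, whatever the lens; pixels are square), "cx", "cy" (the principal point, pixels), "pose" (4x4, takes a point from camera to world coordinates). Camera axes: x right, y down, z forward; pixel columns grow to the right and rows downward; lengths in mm; the calibration is good to about 2 mm. A picture is of the moment at which its call begins. get_calibration takes no time and is no camera call.
- manip.sign_off(): hands the job in; it is judged then, once.
The state is a dict: "clock": time; "q": joint angles; "joint_velocities": joint speeds; "effort": joint torques, N m; "position": TCP position; "tool_rot": TCP orientation; "force": force on the tool from outside, world axes, zero at the start; "ft_torque": the same for the moment, N m; "finger_gap": finger opening in mm; "grasp_force": force on a finger pad.
Only numpy, scipy, OpenCV 4.12 (cv2) and the standard library are available. Lean on these libraries where they do the work, as an engineer would, in place of code of your own. Each camera call takes 0.05 s, during which the arm holds its last target. There are 200 camera calls.

## Working session

There is one attempt and no reset: what is moved stays moved. The work goes in short steps, Python scripts to look and compute and a tool call to move; the robot and the scene stay as the last step left them, time stands still between calls to the robot, and variables do not carry over. Pictures are saved under pics/ and viewed, at most 10 in all, crops included, and the job is handed in when it is done.

Besides the shell and the picture viewer there is one more tool, called as name(argument=value, ...), one argument or row to a line, values as JSON. servo_tool: Moves the arm, as the interface text tells. Its arguments: {"type":"object","properties":{"rows":{"type":"array","items":{"type":"array"}},"grip_force":{"type":"number"}},"required":["rows"]}

```bash
mkdir -p pics; python3 - <<'E'
from cell import manip
import cv2,numpy as np
print(manip.finger_overhang); s=manip.read_state(); print(s)
for n in("scene","top"):
    c=manip.get_calibration(n);print(n,c); cv2.imwrite(f"pics/{n}0.png",manip.read_camera(n))
E
```

```text
14.0
{'clock': 0.0, 'q': array([ 1.11450266e+00,  4.94158604e-01,  1.34613958e+00, -5.82209874e-06,
        1.30249606e+00, -9.54858636e-02]), 'joint_velocities': array([-0.00240269, -0.00041864, -0.00058766, -0.00029993,  0.00060766,
        0.00052981]), 'effort': array([-1.44583060e-03, -8.78755331e+01, -3.81880867e+01,  7.06084748e-02,
        5.27657988e-02, -7.44515660e-05]), 'position': array([220.45371441, 584.3925564 , 192.45070037]), 'tool_rot': array([ 1.79426143e-01,  9.83771263e-01, -5.78842278e-04, -1.60958985e-04]), 'force': array([-0.58844032,  0.12754246, -0.50487555]), 'ft_torque': array([-0.02284114, -0.01967691,  0.03306651]), 'grasp_force': 0.0, 'finger_gap': 91.26709074478094}
scene {'fov_y': 44.46450642614886, 'cx': 327.2626796071348, 'cy': 230.11681574559262, 'pose': array([[ 6.16380087e-01, -6.11747381e-01,  4.95823285e-01,
         6.34911198e+01],
       [-7.87309369e-01, -4.66916009e-01,  4.02657916e-01,
        -2.32711166e+02],
       [-1.48170963e-02, -6.38556639e-01, -7.69432175e-01,
         7.56034470e+02],
       [ 0.00000000e+00,  0.00000000e+00,  0.00000000e+00,
         1.00000000e+00]])}
top {'fov_y': 55.5841146830497, 'cx': 318.81691234600936, 'cy': 234.02657373308426, 'pose': array([[-1.80103250e-02, -9.91547188e-01,  1.28490471e-01,
         4.31192434e+02],
       [-9.99734393e-01,  1.97073741e-02,  1.19483566e-02,
         1.34899542e+02],
       [-1.43795692e-02, -1.28241149e-01, -9.91638763e-01,
         9.39922936e+02],
       [ 0.00000000e+00,  0.00000000e+00,  0.00000000e+00,
         1.00000000e+00]])}
```

View pics/top0.png

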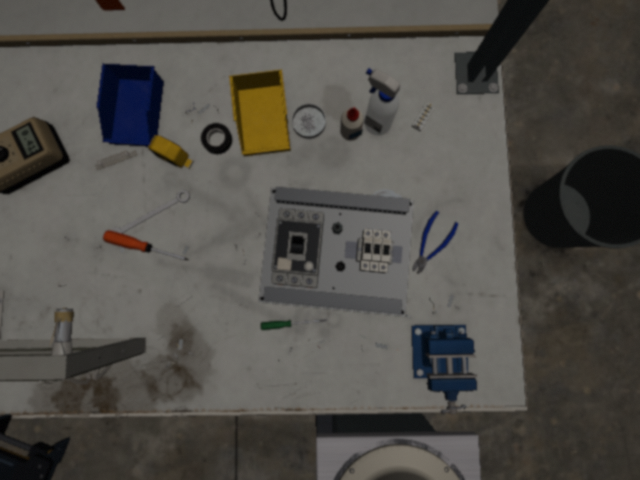

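View pics/scene0.png

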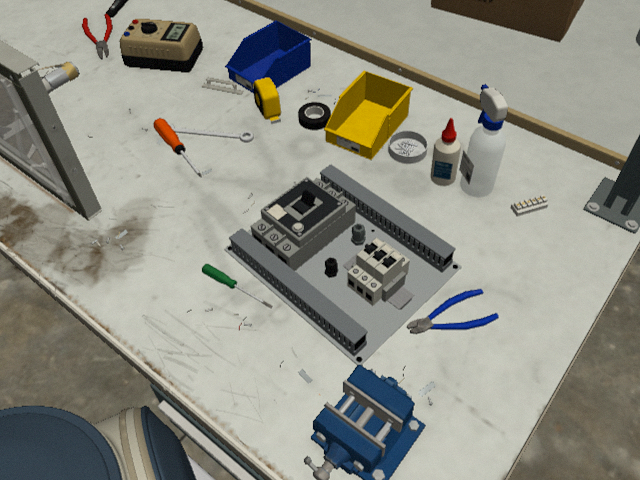

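The breaker is on the plate's left half: in "top" around (297,247), with the trip button near (309,266); in "scene" its button is near (298,228) and the handle near (308,200). I'll enlarge both crops.

```bash
python3 - <<'E'
import cv2,numpy as np
a=cv2.imread("pics/top0.png")[180:320,255:415]; b=cv2.imread("pics/scene0.png")[160:280,220:380]
f=lambda i,k:cv2.convertScaleAbs(cv2.resize(i,None,fx=k,fy=k,interpolation=cv2.INTER_CUBIC),alpha=1.5)
cv2.imwrite("pics/c1.png",f(a,4)[:, :]);cv2.imwrite("pics/c2.png",f(b,5))
E
```

```text
(no output)
```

View pics/c1.png

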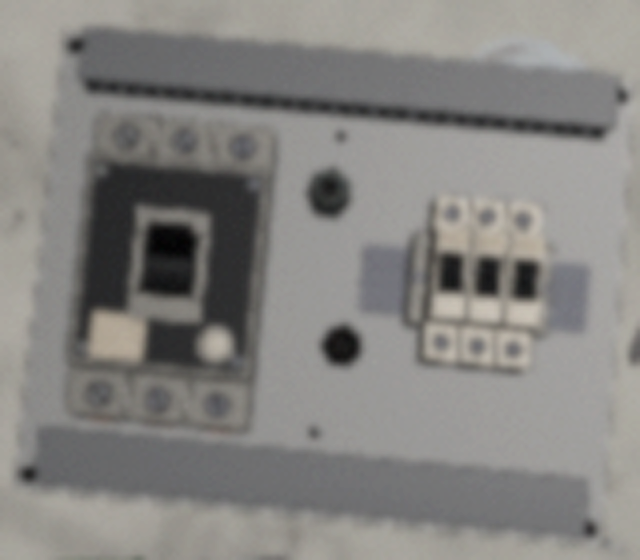

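View pics/c2.png

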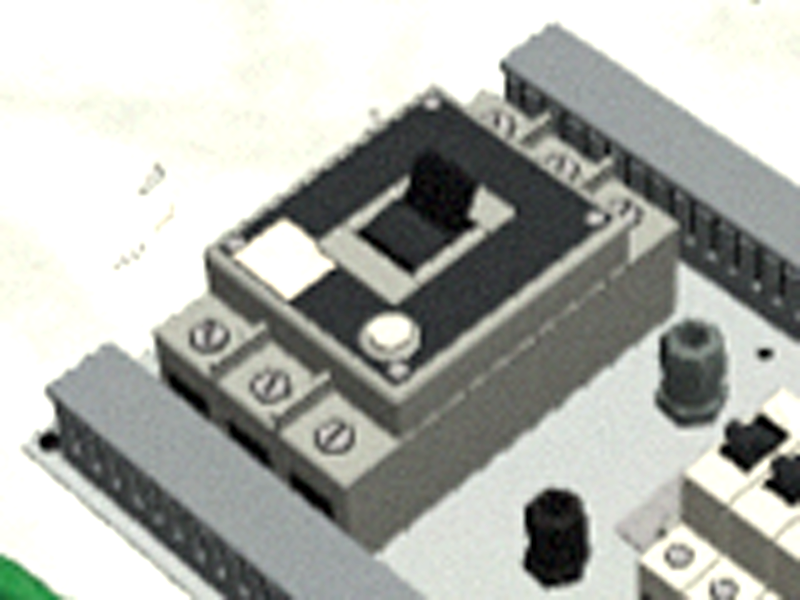

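Crop c1 (x4): button (215,343), frame corners (137,208), (210,214), (203,322), (130,315). Crop c2 (x5): button (390,330), panel corners (432,90), (207,250), (400,405), (632,232). I'll fit x, y and yaw from both.

```bash
cat >h.py <<'E'
import numpy as np
from cell import manip
def proj(n,P):
    c=manip.get_calibration(n);T=np.linalg.inv(c["pose"]);f=240/np.tan(np.radians(c["fov_y"]/2))
    p=np.asarray(P)@T[:3,:3].T+T[:3,3]; return p[:,:2]/p[:,2:]*f+[c["cx"],c["cy"]]
def world(v,P):
    x,y,a=v;P=np.asarray(P,float);c,s=np.cos(a),np.sin(a)
    return np.c_[x+c*P[:,0]-s*P[:,1],y+s*P[:,0]+c*P[:,1],P[:,2]+3]
E
python3 - <<'E'
from h import *
from scipy.optimize import least_squares
tp=np.array([[-36,-26,71],[27,18,69],[27,-18,69],[-27,-18,69],[-27,18,69]]);tu=(np.array([[215,343],[137,208],[210,214],[203,322],[130,315]])+.5)/4-.5+[255,180]
sp=np.array([[-36,-26,71],[52,45,66],[-52,45,66],[-52,-45,66],[52,-45,66],[-27,18,69],[-27,-18,69],[27,-18,69]]);su=(np.array([[390,330],[432,90],[207,250],[400,405],[632,232],[322,240],[397,303],[518,212]])+.5)/5-.5+[220,160]
for w in((1,0),(0,1),(1,1)):
    r=lambda v:np.r_[(w[0]*(proj("top",world(v,tp))-tu)).ravel(),(w[1]*(proj("scene",world(v,sp))-su)).ravel()]
    o=least_squares(r,[450,150,-.1]);print(w,o.x,o.fun.round(1))
v=o.x
print("btn,axis,tipON,tip-.45",world(v,[[-36,-26,71],[0,0,52],[36*np.sin(.45),0,52+36*np.cos(.45)],[-36*np.sin(.45),0,52+36*np.cos(.45)],[0,0,88]]))
s=manip.read_state();from scipy.spatial.transform import Rotation as R
print(R.from_quat(s["tool_rot"]).as_matrix().round(3),np.degrees(v[2]))
E
```

```text
(1, 0) [ 5.21858687e+02  1.87620022e+02 -9.58939859e-02] [ 0.6  0.1 -0.  -0.5  0.4 -0.6 -0.2  0.4 -0.7  0.7  0.  -0.   0.  -0.
 -0.   0.   0.  -0.   0.  -0.  -0.   0.  -0.   0.  -0.  -0. ]
(0, 1) [ 5.20979363e+02  1.85964252e+02 -1.19042216e-01] [ 0.   0.   0.  -0.   0.   0.   0.   0.  -0.   0.   0.4  0.6  1.4 -1.8
 -1.3  0.1 -0.5  0.3  1.  -2.  -1.1  1.2 -0.3  0.8  0.4  0.3]
(1, 1) [ 5.21410411e+02  1.86586279e+02 -1.14754020e-01] [ 0.7  0.5  0.8 -0.4  1.1 -0.2  0.1  0.7 -0.4  0.7  0.4  0.2  1.1 -2.1
 -1.4 -0.1 -0.5 -0.1  0.8 -2.5 -1.2  0.9 -0.3  0.5  0.3 -0.1]
btn,axis,tipON,tip-.45 [[482.67012309 164.87936534  74.        ]
 [521.41041093 186.58627895  55.        ]
 [536.96618218 184.79331455  87.41609568]
 [505.85463968 188.37924336  87.41609568]
 [521.41041093 186.58627895  91.        ]]
[[-0.936  0.353 -0.   ]
 [ 0.353  0.936 -0.001]
 [ 0.    -0.001 -1.   ]] -6.574921009134063
```

```bash
python3 - <<'E'
from h import *
def ray(n,uv,z):
    c=manip.get_calibration(n);f=240/np.tan(np.radians(c["fov_y"]/2));P=c["pose"]
    d=P[:3,:3]@np.array([(uv[0]-c["cx"])/f,(uv[1]-c["cy"])/f,1]);return (P[:3,3]+d*(z-P[2,3])/d[2]).round()
print("start in top/scene",proj("top",[[220,585,193]]),proj("scene",[[220,585,193]]))
print("scene post bottom",ray("scene",(98,215),0))
for z in(0,100,200,300,400):print(z,"top ends",ray("top",(145,340),z),ray("top",(145,350),z),ray("top",(65,378),z),ray("top",(0,345),z),"scene posttop",ray("scene",(45,55),z),ray("scene",(20,42),z))
E
python3 - <<'E'
import cv2
a=cv2.imread("pics/top0.png")[280:480,0:180]; b=cv2.imread("pics/scene0.png")[0:240,0:180]
f=lambda i,s:cv2.convertScaleAbs(cv2.resize(i,s),alpha=1.6)
cv2.imwrite("pics/c3.png",cv2.hconcat([f(a,(420,467)),f(b,(350,467))]))
E
```

```text
start in top/scene [[ 43.01733956 432.95018373]] [[-49.44870468 147.63080809]]
scene post bottom [338. 498.  -0.]
0 top ends [343. 503.   0.] [323. 503.   0.] [271. 663.   0.] [338. 800.   0.] scene posttop [568. 984.   0.] [ 565. 1076.    0.]
100 top ends [352. 464. 100.] [335. 463. 100.] [288. 607. 100.] [348. 729. 100.] scene posttop [502. 823. 100.] [498. 903. 100.]
200 top ends [362. 425. 200.] [346. 424. 200.] [305. 551. 200.] [358. 659. 200.] scene posttop [435. 662. 200.] [432. 730. 200.]
300 top ends [371. 386. 300.] [358. 385. 300.] [322. 494. 300.] [368. 588. 300.] scene posttop [368. 501. 300.] [366. 557. 300.]
400 top ends [380. 346. 400.] [369. 346. 400.] [339. 438. 400.] [378. 517. 400.] scene posttop [301. 340. 400.] [299. 384. 400.]
```

View pics/c3.png

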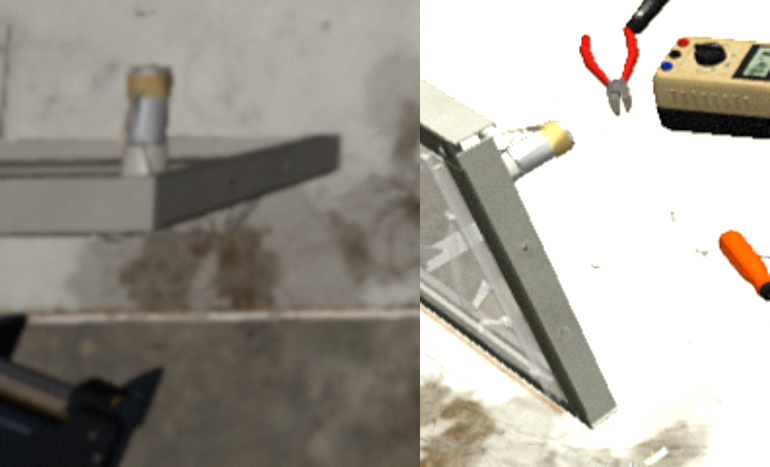

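The grey window frame stands on edge at about x 320–370, y > 495 and about 300 mm high, so I first withdraw along -y with the fingers closing.

servo_tool(
  rows=[
    [[-1.2,-3.2,0],[0,0,0],0],
    [[-1.2,-3.2,0],[0,0,0],0],
    [[-1.2,-3.2,0],[0,0,0],0],
    [[-1.2,-3.2,0],[0,0,0],0],
    [[-1.2,-3.2,0],[0,0,0],0],
    [[-1.2,-3.2,0],[0,0,0],0],
    [[-1.2,-3.2,0],[0,0,0],0],
    [[-1.2,-3.2,0],[0,0,0],0],
    [[0,0,0],[0,0,0],0],
  ],
  grip_force=20,
)

```text
clock: 0.85
position: [218.4, 306.2, 192.5]
tool_rot: [0.18, 0.984, -0.002, -0.001]
force: [0.2, 0.8, 0.7]
finger_gap: 34.1
grasp_force: 0.0
```

servo_tool(
  rows=[
    [[0,0,0],[0,0,-4.77],0],
    [[0,0,0],[0,0,-4.77],0],
    [[0,0,0],[0,0,-4.77],0],
    [[-3.36,-1.46,0.8],[0,0,0],0],
    [[-3.36,-1.46,0.8],[0,0,0],0],
    [[-3.36,-1.46,0.8],[0,0,0],0],
    [[-3.36,-1.46,0.8],[0,0,0],0],
    [[-3.36,-1.46,0.8],[0,0,0],0],
    [[-3.36,-1.46,0.8],[0,0,0],0],
    [[-3.36,-1.46,0.8],[0,0,0],0],
    [[-3.36,-1.46,0.8],[0,0,0],0],
    [[0,0,0],[0,0,0],0],
  ],
)

```text
clock: 1.85
position: [479.3, 162.7, 127.7]
tool_rot: [0.057, 0.998, -0.0, 0.001]
force: [-1.0, -0.7, -0.3]
finger_gap: 0.7
grasp_force: 0.0
```

```bash
python3 - <<'E'
from h import *
import cv2
from scipy.spatial.transform import Rotation as R
a=manip.read_camera("scene")[130:280,220:380];b=manip.read_camera("top")[190:300,250:370]
f=lambda i,s:cv2.convertScaleAbs(cv2.resize(i,s,interpolation=cv2.INTER_CUBIC),alpha=1.4)
cv2.imwrite("pics/c4.png",cv2.hconcat([f(a,(480,450)),f(b,(320,450))]))
s=manip.read_state();M=R.from_quat(s["tool_rot"]).as_matrix();print(s["position"],M.round(3))
v=[521.4,186.6,-.113];p=s["position"]-[v[0],v[1],0];c,n=np.cos(v[2]),np.sin(v[2])
print("in breaker xy",c*p[0]+n*p[1],-n*p[0]+c*p[1],"tip",(s["position"]+14*M[:,2]),s["force"],s["finger_gap"])
E
```

```text
[474.72332766 164.66552129 128.29345552] [[-0.994  0.113 -0.001]
 [ 0.113  0.994 -0.   ]
 [ 0.001 -0.    -1.   ]]
in breaker xy -43.90565750176705 -27.057833186461735 tip [474.70555508 164.6619796  114.29346725] [ 0.13749257  0.46564195 -0.48495226] 0.6604321297184509
```

View pics/c4.png

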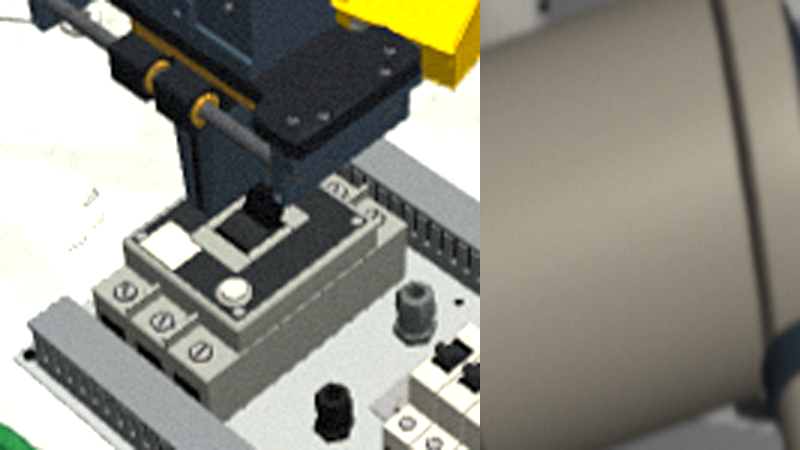

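The close picture shows the closed fingers hanging near (195,205) in the crop, above and behind the button at (235,292). I'll check that against the projected fingertip position.

```bash
python3 - <<'E'
from h import *
v=[474.7,164.7,-.113]
pts=world(v,[[x,y,111] for x,y in((0,0),(16,13.5),(16,-13.5),(-16,-13.5),(-16,13.5))])
print((proj("scene",pts)-[220,130])*3)
E
```

```text
[[219.30914769 244.62991222]
 [224.10390433 212.97508616]
 [262.1721454  241.23148209]
 [214.36324617 277.28259175]
 [176.3460954  248.03627527]]
```

```bash
python3 - <<'E'
from h import *
import cv2
a=manip.read_camera("scene")[100:260,220:400]
i=cv2.resize(a,(720,640),interpolation=cv2.INTER_CUBIC)[:590]
i=(255*(i/255.)**.45).astype("uint8")
v=[474.7,164.7,-.113]
pts=world(v,[[x,y,111] for x,y in((0,0),(16,13.5),(16,-13.5),(-16,-13.5),(-16,13.5))])
for p in (proj("scene",pts)-[220,100])*4: cv2.circle(i,tuple(int(t) for t in p),3,(0,0,255),-1)
cv2.imwrite("pics/c5.png",i)
E
```

```text
(no output)
```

View pics/c5.png

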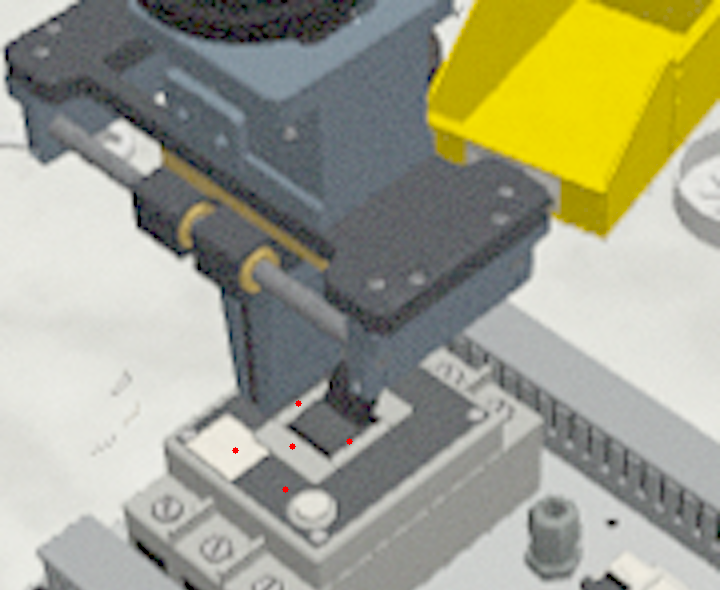

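```bash
python3 - <<'E'
from h import *
v=[474.7,164.7,-.113]
for z in (111,130,150,190,230,250):
    print(z,((proj("scene",world(v,[[-38,-89,z],[38,-89,z],[-38,89,z],[-16,-8,z],[0,0,z]]))-[220,100])*4).round().tolist())
s=manip.read_state();print(s["position"],s["q"],s["finger_gap"])
E
```

```text
111 [[391.0, 642.0], [542.0, 518.0], [56.0, 378.0], [275.0, 482.0], [292.0, 446.0]]
130 [[389.0, 608.0], [543.0, 483.0], [49.0, 343.0], [272.0, 447.0], [289.0, 411.0]]
150 [[387.0, 571.0], [545.0, 445.0], [41.0, 304.0], [268.0, 409.0], [286.0, 373.0]]
190 [[384.0, 492.0], [547.0, 365.0], [25.0, 223.0], [260.0, 328.0], [279.0, 292.0]]
230 [[380.0, 406.0], [551.0, 278.0], [8.0, 136.0], [251.0, 241.0], [271.0, 204.0]]
250 [[378.0, 360.0], [552.0, 231.0], [-2.0, 89.0], [247.0, 194.0], [267.0, 158.0]]
[473.77596538 165.27632997 128.59179445] [ 2.16507849e-01  4.04077064e-01  1.72332104e+00  1.29208841e-04
  1.01557092e+00 -1.24238871e+00] 0.29629608279098557
```

The visible fingertips are about 18 px higher in the picture than the state predicts, so I'll check with the top camera before any contact.

```bash
python3 - <<'E'
from h import *
import cv2
s=manip.read_state();print(s["position"])
a=manip.read_camera("top")[120:420,180:480]
i=cv2.resize(a,(600,600),interpolation=cv2.INTER_CUBIC)
i=(255*(i/255.)**.45).astype("uint8")
for (dx,dy,dz),col in (((0,0,0),(0,0,255)),((0,0,40),(0,255,0)),((27,30,0),(255,0,0))):
    v=[473.8+dx,165.3+dy,-.113]
    q=(proj("top",world(v,[[-38,-89,190+dz],[38,-89,190+dz],[38,89,190+dz],[-38,89,190+dz]]))-[180,120])*2
    cv2.polylines(i,[q.astype(int)],True,col,1)
cv2.imwrite("pics/c6.png",i)
E
```

```text
[473.77596538 165.27632997 128.59179445]
```

View pics/c6.png

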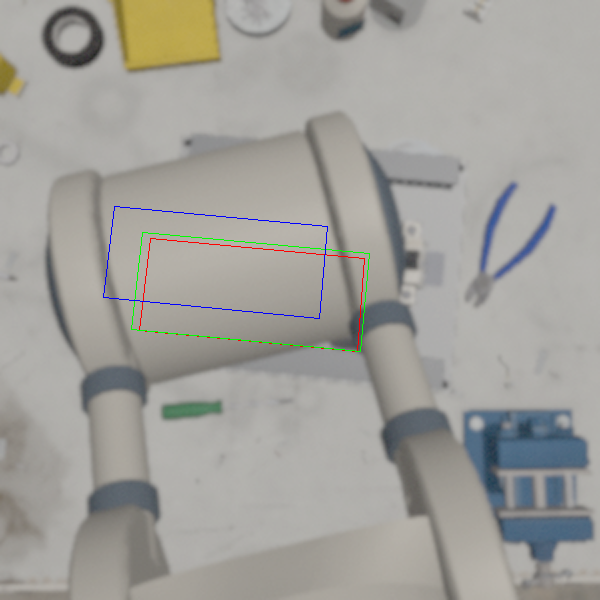

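The top view is mostly hidden by the wrist. The patch of gripper visible at (345,343) rules out a horizontal offset, so the tool appears to sit about 40 mm higher than reported. I'll descend carefully, watching force, and look again.

servo_tool(
  rows=[
    [[0.1,-0.4,0.6],[0,0,0],0],
    [[0,0,0.6],[0,0,0],0],
    [[0,0,0.6],[0,0,0],0],
    [[0,0,0.6],[0,0,0],0],
    [[0,0,0.6],[0,0,0],0],
    [[0,0,0.3],[0,0,0],0],
    [[0,0,0],[0,0,0],0],
    [[0,0,0],[0,0,0],0],
  ],
)

```text
clock: 2.72
position: [472.8, 161.7, 95.8]
tool_rot: [0.055, 0.998, -0.0, -0.0]
force: [-0.6, -1.0, 0.2]
finger_gap: 0.4
grasp_force: 0.0
```

```bash
python3 - <<'E'
from h import *
import cv2
s=manip.read_state();print(s["position"],s["force"])
a=manip.read_camera("scene")[100:260,220:400]
i=cv2.resize(a,(720,640),interpolation=cv2.INTER_CUBIC)[:590]
i=(255*(i/255.)**.45).astype("uint8")
p=s["position"]
for dz,col in ((0,(0,0,255)),(40,(0,255,0))):
  for y in (8,-8,13.5,-13.5):
    for q in (proj("scene",world([p[0],p[1],-.113],[[x,y,p[2]-17+dz] for x in (-16,16)]))-[220,100])*4: cv2.circle(i,tuple(int(t) for t in q),2,col,-1)
cv2.imwrite("pics/c7.png",i)
E
```

```text
[472.77682012 161.6503736   95.84704727] [-0.58337036 -1.04345057  0.22679219]
```

View pics/c7.png

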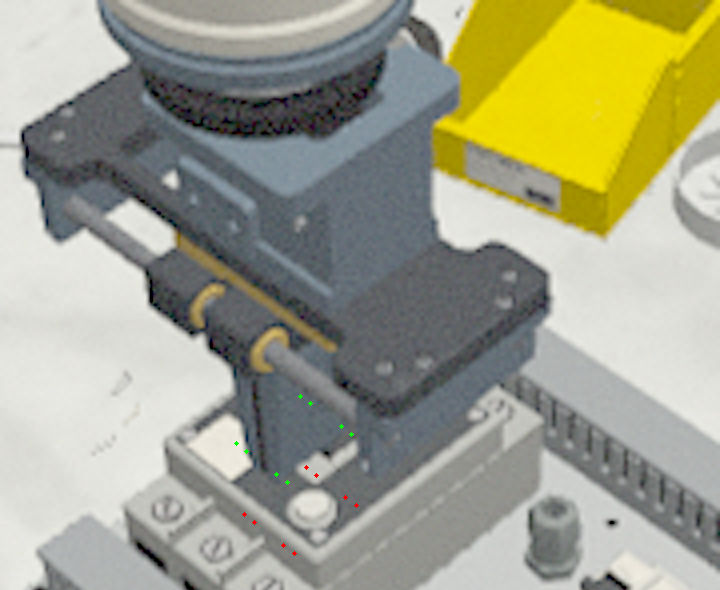

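The fingertip corner is at (262,475), which matches "about 40 mm higher than reported" and a few mm to the left. To settle the height I'll touch the flat panel left of the handle, where the sideways position doesn't matter.

servo_tool(
  rows=[
    [[0,0,-1.5],[0,0,0],0],
    [[-0.5,2.1,0],[0,0,0],0],
    [[-0.5,2.1,0],[0,0,0],0],
    [[0,2.1,0],[0,0,0],0],
    [[0,0,0],[0,0,0],0],
    [[0,0,1.2],[0,0,0],0],
    [[0,0,1.0],[0,0,0],0],
    [[0,0,0.3],[0,0,0],0],
    [[0,0,0],[0,0,0],0],
    [[0,0,0],[0,0,0],0],
  ],
)

```text
clock: 3.6
position: [489.7, 222.7, 86.0]
tool_rot: [0.056, 0.998, -0.0, -0.0]
force: [0.7, -0.2, -0.1]
finger_gap: 0.6
grasp_force: 0.0
```

servo_tool(
  rows=[
    [[0,0,0.3],[0,0,0],0],
    [[0,0,0.3],[0,0,0],0],
    [[0,0,0],[0,0,0],0],
  ],
)

```text
clock: 3.85
position: [489.7, 223.0, 79.7]
tool_rot: [0.056, 0.998, -0.0, -0.0]
force: [-0.5, -0.4, 0.0]
finger_gap: 0.4
grasp_force: 0.0
```

servo_tool(
  rows=[
    [[0,0,0.3],[0,0,0],0],
    [[0,0,0],[0,0,0],0],
  ],
)

```text
clock: 4.02
position: [489.6, 223.1, 76.7]
tool_rot: [0.055, 0.998, -0.0, -0.0]
force: [-0.1, -0.1, -0.4]
finger_gap: 0.2
grasp_force: 0.0
```

servo_tool(
  rows=[
    [[0,0,0.3],[0,0,0],0],
    [[0,0,0.3],[0,0,0],0],
    [[0,0,0],[0,0,0],0],
  ],
)

```text
clock: 4.27
position: [489.5, 223.0, 70.4]
tool_rot: [0.055, 0.998, -0.0, -0.0]
force: [-0.2, 0.3, 0.8]
finger_gap: 0.2
grasp_force: 0.0
```

servo_tool(
  rows=[
    [[0,0,0.3],[0,0,0],0],
    [[0,0,0.3],[0,0,0],0],
    [[0,0,0],[0,0,0],0],
  ],
)

```text
clock: 4.52
position: [489.5, 223.0, 64.4]
tool_rot: [0.055, 0.998, -0.0, -0.0]
force: [0.1, -0.4, -0.6]
finger_gap: 0.6
grasp_force: 0.0
```

servo_tool(
  rows=[
    [[0,0,0.3],[0,0,0],0],
    [[0,0,0],[0,0,0],0],
  ],
)

```text
clock: 4.68
position: [489.6, 223.1, 61.6]
tool_rot: [0.055, 0.998, -0.0, -0.0]
force: [-0.8, -0.6, -0.5]
finger_gap: 0.3
grasp_force: 0.0
```

servo_tool(
  rows=[
    [[0,0,0.3],[0,0,0],0],
    [[0,0,0],[0,0,0],0],
  ],
)

```text
clock: 4.85
position: [489.6, 223.0, 58.6]
tool_rot: [0.056, 0.998, -0.0, -0.0]
force: [-0.1, 0.8, 0.6]
finger_gap: 0.6
grasp_force: 0.0
```

servo_tool(
  rows=[
    [[0,0,0.3],[0,0,0],0],
    [[0,0,0.2],[0,0,0],0],
    [[0,0,0],[0,0,0],0],
  ],
)

```text
clock: 5.1
position: [489.5, 223.1, 53.6]
tool_rot: [0.055, 0.998, -0.0, -0.0]
force: [-0.7, -0.2, -0.4]
finger_gap: 0.2
grasp_force: 0.0
```

servo_tool(
  rows=[
    [[0,0,0.3],[0,0,0],0],
    [[0,0,0],[0,0,0],0],
  ],
)

```text
clock: 5.27
position: [489.6, 223.1, 50.6]
tool_rot: [0.056, 0.998, -0.0, -0.0]
force: [-0.6, 0.0, 0.1]
finger_gap: 0.6
grasp_force: 0.0
```

servo_tool(
  rows=[
    [[0,0,0.2],[0,0,0],0],
    [[0,0,0],[0,0,0],0],
  ],
)

```text
clock: 5.43
position: [489.7, 223.1, 48.8]
tool_rot: [0.055, 0.998, -0.0, -0.0]
force: [-0.6, 0.2, -0.3]
finger_gap: 0.0
grasp_force: 0.0
```

servo_tool(
  rows=[
    [[0,0,0.2],[0,0,0],0],
    [[0,0,0],[0,0,0],0],
  ],
)

```text
clock: 5.6
position: [489.8, 223.1, 48.3]
tool_rot: [0.055, 0.998, 0.0, 0.0]
force: [-8.0, -2.4, 30.2]
finger_gap: 0.2
grasp_force: 15.1
```

servo_tool(
  rows=[
    [[0,0,0.2],[0,0,0],0],
    [[0,0,0],[0,0,0],0],
  ],
)

```text
clock: 5.77
position: [489.9, 223.2, 48.2]
tool_rot: [0.055, 0.998, 0.0, 0.001]
force: [-18.1, -7.5, 71.0]
finger_gap: 0.5
grasp_force: 35.9
```

Contact with the panel came at TCP z 48.6 (expected 83), so the tool is really about 34 mm higher than the state says. I'll back off and use the last picture here, near the panel plane, to fix the sideways offset.

servo_tool(
  rows=[
    [[0,0,-0.6],[0,0,0],0],
    [[0,0,0],[0,0,0],0],
    [[0,0,0],[0,0,0],0],
  ],
)

```text
clock: 6.02
position: [490.0, 223.2, 51.3]
tool_rot: [0.055, 0.998, 0.0, 0.0]
force: [-0.4, 0.2, -0.6]
finger_gap: 0.4
grasp_force: 0.0
```

```bash
python3 - <<'E'
from h import *
import cv2
s=manip.read_state();print(s["position"],s["force"])
a=manip.read_camera("scene");cv2.imwrite("pics/s8.png",a)
K=6;o=[245,165]
i=cv2.resize(a[165:263,245:378],None,fx=K,fy=K,interpolation=cv2.INTER_CUBIC)
i=(255*(i/255.)**.45).astype("uint8")
p=s["position"]
def dot(v,P,col):
    for q in (proj("scene",world(v,P))-o)*K+2.5: cv2.circle(i,tuple(int(t) for t in q),2,col,-1)
dot([p[0],p[1],-.113],[[x,y,p[2]-14+34.4-3] for x in (-16,16) for y in (8,-8,13.5,-13.5)],(0,255,0))
dot([521.4,186.6,-.113],[[x,y,66] for x in (-52,52) for y in(45,-45)]+[[x,y,69] for x in (-27,27) for y in(18,-18)]+[[-36,-26,71],[-29.5,-26,71],[-42.5,-26,71],[-36,-32.5,71]],(0,0,255))
cv2.imwrite("pics/c8.png",i)
E
```

```text
[489.97856431 223.21529114  51.32479081] [-0.40757452  0.24935244 -0.62816903]
```

View pics/c8.png

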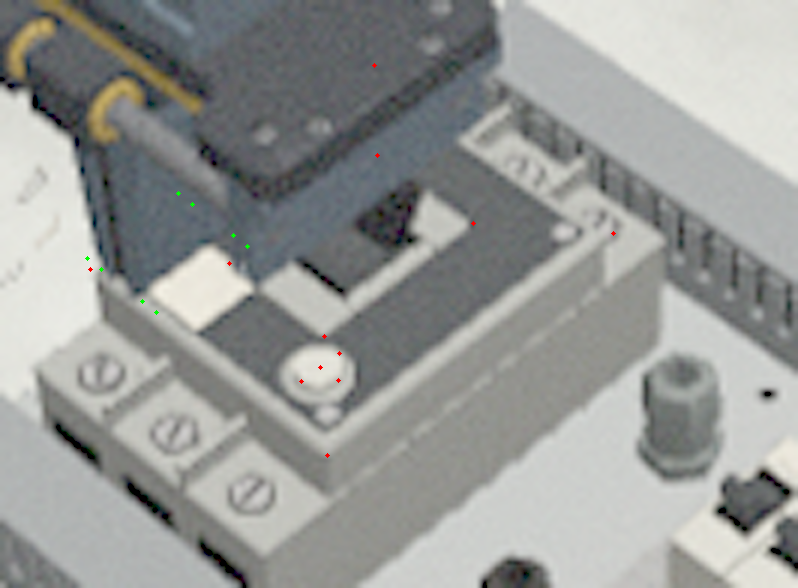

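The finger seam at (120,285) coincides with the prediction once the height is corrected by 34.4 mm, so x and y are right. The button disc at (318,365) also matches the model. Next I move over the button and press, with panel-level TCP z 48.6 and button top at 53.6.

servo_tool(
  rows=[
    [[0,0,-2.5],[0,0,0],0],
    [[0.3,-2.0,0],[0,0,0],0],
    [[0.4,-2.1,0],[0,0,0],0],
    [[0.4,-2.1,0],[0,0,0],0],
    [[0,0,0],[0,0,0],0],
    [[0,0,0.8],[0,0,0],0],
    [[0,0,0.7],[0,0,0],0],
    [[0,0,0],[0,0,0],0],
    [[0,0,0],[0,0,0],0],
  ],
)

```text
clock: 6.82
position: [471.7, 163.2, 60.1]
tool_rot: [0.055, 0.998, -0.0, -0.001]
force: [0.5, -0.8, -0.4]
finger_gap: 0.8
grasp_force: 0.0
```

servo_tool(
  rows=[
    [[0,0,0.3],[0,0,0],0],
    [[0,0,0.25],[0,0,0],0],
    [[0,0,0],[0,0,0],0],
  ],
)

```text
clock: 7.07
position: [471.8, 162.9, 55.1]
tool_rot: [0.055, 0.998, -0.0, -0.0]
force: [0.3, -0.1, -0.4]
finger_gap: 0.2
grasp_force: 0.0
```

servo_tool(
  rows=[
    [[0,0,0.15],[0,0,0],0],
    [[0,0,0.1],[0,0,0],0],
    [[0,0,0],[0,0,0],0],
  ],
)

```text
clock: 7.32
position: [472.1, 162.8, 53.0]
tool_rot: [0.055, 0.998, 0.0, 0.0]
force: [-0.2, 0.0, 2.6]
finger_gap: 0.4
grasp_force: 1.1
```

servo_tool(
  rows=[
    [[0,0,0.1],[0,0,0],0],
    [[0,0,0.05],[0,0,0],0],
    [[0,0,0],[0,0,0],0],
  ],
)

```text
clock: 7.57
position: [471.9, 162.7, 51.4]
tool_rot: [0.056, 0.998, -0.0, -0.0]
force: [-0.8, 0.7, 0.2]
finger_gap: 0.7
grasp_force: 0.0
```

servo_tool(
  rows=[
    [[0,0,0.1],[0,0,0],0],
    [[0,0,0.05],[0,0,0],0],
    [[0,0,0],[0,0,0],0],
  ],
)

```text
clock: 7.82
position: [471.9, 162.7, 49.9]
tool_rot: [0.055, 0.998, -0.0, -0.0]
force: [0.9, -0.0, 2.0]
finger_gap: 0.4
grasp_force: 1.0
```

```bash
cat > cmp.py <<'E'
from h import *
import cv2,sys
a=manip.read_camera("scene");cv2.imwrite(f"pics/{sys.argv[1]}.png",a)
# grey level at points on handle's +y... sample handle centre line from axis to tip for three angles
for th in(.45,.3,0,-.3,-.45):
    P=world([521.4,186.6,-.113],[[r*np.sin(th),y,52+r*np.cos(th)] for r in(24,28,32) for y in(-8,-4,0,4)])
    q=proj("scene",P).round().astype(int);print(th,a[q[:,1],q[:,0]].mean(1).astype(int).reshape(3,4).tolist())
s=manip.read_state();print(s["position"],s["force"])
E
python3 cmp.py s9
```

```text
0.45 [[26, 34, 29, 37], [35, 29, 39, 40], [29, 37, 38, 36]]
0.3 [[27, 28, 42, 41], [34, 34, 40, 38], [34, 37, 40, 44]]
0 [[29, 23, 39, 28], [26, 34, 42, 36], [35, 37, 45, 66]]
-0.3 [[17, 4, 10, 14], [14, 14, 10, 9], [14, 10, 10, 19]]
-0.45 [[28, 35, 44, 45], [37, 32, 40, 38], [35, 30, 38, 32]]
[471.96942124 162.69780697  49.97990383] [-0.9793072  -0.8771163   1.87027189]
```

Force fell at about 2 mm and then reached the end stop, so it tripped. Next I lift clear, check the handle, and go to the far side of it.

servo_tool(
  rows=[
    [[0,0,-2.0],[0,0,0],0],
    [[0,0,-2.2],[0,0,0],0],
    [[-2.1,0.75,0],[0,0,0],0],
    [[-2.1,0.75,0],[0,0,0],0],
    [[-2.1,0.75,0],[0,0,0],0],
    [[-2.1,0.7,0],[0,0,0],0],
    [[0,0,0],[0,0,0],0],
    [[0,0,0],[0,0,0],0],
  ],
)

```text
clock: 8.53
position: [559.2, 182.8, 91.7]
tool_rot: [0.056, 0.998, -0.0, -0.0]
force: [-0.5, -0.6, -0.4]
finger_gap: 0.7
grasp_force: 0.0
```

```bash
python3 cmp.py s10
```

```text
0.45 [[25, 44, 11, 14], [138, 139, 123, 140], [137, 136, 138, 131]]
0.3 [[16, 8, 21, 18], [44, 79, 46, 12], [141, 138, 140, 125]]
0 [[5, 1, 9, 11], [3, 0, 2, 15], [21, 18, 13, 19]]
-0.3 [[32, 8, 21, 29], [7, 7, 18, 23], [5, 5, 14, 2]]
-0.45 [[34, 36, 34, 37], [40, 32, 37, 33], [36, 34, 33, 34]]
[558.14888492 182.61398852  91.63428829] [-0.29647214 -0.10460869 -0.04985904]
```

The handle is upright. Lower beside it on the far side and push towards the robot.

servo_tool(
  rows=[
    [[0,0,1.2],[0,0,0],0],
    [[0,0,1.2],[0,0,0],0],
    [[0,0,0.9],[0,0,0],0],
    [[0,0,0],[0,0,0],0],
    [[0.8,0,0],[0,0,0],0],
    [[0.7,0,0],[0,0,0],0],
    [[0,0,0],[0,0,0],0],
  ],
)

```text
clock: 9.17
position: [542.6, 184.6, 59.7]
tool_rot: [0.055, 0.998, 0.0, 0.0]
force: [0.4, 0.1, 0.5]
finger_gap: 0.6
grasp_force: 0.1
```

servo_tool(
  rows=[
    [[0.3,0,0],[0,0,0],0],
    [[0.3,0,0],[0,0,0],0],
    [[0.2,0,0],[0,0,0],0],
    [[0,0,0],[0,0,0],0],
  ],
)

```text
clock: 9.5
position: [537.5, 185.4, 60.1]
tool_rot: [0.055, 0.998, 0.0, 0.002]
force: [6.1, -2.8, 1.5]
finger_gap: 0.3
grasp_force: 3.4
```

servo_tool(
  rows=[
    [[0.2,0,0],[0,0,0],0],
    [[0.2,0,0],[0,0,0],0],
    [[0,0,0],[0,0,0],0],
  ],
)

```text
clock: 9.75
position: [533.5, 185.8, 59.9]
tool_rot: [0.055, 0.998, 0.0, 0.002]
force: [7.8, -2.1, -0.6]
finger_gap: 0.7
grasp_force: 3.1
```

servo_tool(
  rows=[
    [[0.1,0,0],[0,0,0],0],
    [[0.1,0,0],[0,0,0],0],
    [[0,0,0],[0,0,0],0],
  ],
)

```text
clock: 10.0
position: [531.8, 186.1, 59.9]
tool_rot: [0.055, 0.998, 0.0, 0.002]
force: [7.8, -1.7, -1.2]
finger_gap: 0.2
grasp_force: 3.6
```

servo_tool(
  rows=[
    [[0.1,0,0],[0,0,0],0],
    [[0,0,0],[0,0,0],0],
  ],
)

```text
clock: 10.17
position: [530.8, 186.2, 59.9]
tool_rot: [0.055, 0.998, 0.0, 0.002]
force: [6.7, -0.6, -1.7]
finger_gap: 0.7
grasp_force: 3.1
```

servo_tool(
  rows=[
    [[0.1,0,0],[0,0,0],0],
    [[0,0,0],[0,0,0],0],
  ],
)

```text
clock: 10.33
position: [530.2, 186.3, 60.0]
tool_rot: [0.055, 0.998, 0.0, 0.002]
force: [9.1, -2.1, -1.3]
finger_gap: 0.5
grasp_force: 4.0
```

servo_tool(
  rows=[
    [[0.1,0,0],[0,0,0],0],
    [[0,0,0],[0,0,0],0],
  ],
)

```text
clock: 10.5
position: [530.0, 186.5, 60.2]
tool_rot: [0.055, 0.998, 0.0, 0.003]
force: [12.2, -2.6, -1.1]
finger_gap: 0.4
grasp_force: 5.3
```

servo_tool(
  rows=[
    [[0.1,0,0],[0,0,0],0],
    [[0,0,0],[0,0,0],0],
  ],
)

```text
clock: 10.67
position: [529.7, 186.6, 60.4]
tool_rot: [0.055, 0.998, 0.001, 0.004]
force: [15.3, -3.6, -2.0]
finger_gap: 0.5
grasp_force: 6.6
```

servo_tool(
  rows=[
    [[-1.0,0,0],[0,0,0],0],
    [[-1.0,0,0],[0,0,0],0],
    [[-0.8,0,-1.5],[0,0,0],0],
    [[0,0,-1.8],[0,0,0],0],
    [[0,0,0],[0,0,0],0],
    [[0,0,0],[0,0,0],0],
  ],
)

```text
clock: 11.17
position: [554.4, 183.3, 92.7]
tool_rot: [0.056, 0.998, 0.0, 0.001]
force: [-0.9, -0.7, -0.8]
finger_gap: 0.6
grasp_force: 0.0
```

```bash
python3 cmp.py s11; python3 - <<'E'
import cv2,numpy as np
r=cv2.imread("pics/scene0.png",0)[215:240,285:312]
for n in("s8","s10","s11"):
    g=cv2.imread(f"pics/{n}.png",0)[210:245,280:317];m=cv2.matchTemplate(g,r,cv2.TM_CCOEFF_NORMED);print(n,m.max(),cv2.minMaxLoc(m)[3],np.abs(g[5:30,5:32].astype(int)-r).mean())
E
```

```text
0.45 [[29, 40, 18, 42], [141, 137, 140, 140], [138, 135, 137, 137]]
0.3 [[6, 23, 13, 6], [40, 122, 104, 67], [142, 138, 140, 138]]
0 [[44, 37, 19, 16], [38, 37, 38, 30], [25, 29, 22, 140]]
-0.3 [[13, 9, 13, 14], [11, 17, 15, 19], [13, 20, 19, 22]]
-0.45 [[10, 7, 1, 6], [10, 12, 8, 11], [7, 16, 11, 7]]
[553.7369973  183.23536439  91.93427289] [-0.79086563 -0.44517429 -1.17773941]
s8 0.997231 (5, 5) 6.724444444444444
s10 0.9864872 (5, 5) 6.583703703703704
s11 0.99660695 (5, 5) 6.068148148148148
```

The handle leans back at about -0.3 and the button looks out again (match 0.997 against 0.986 when sunk). Now to the near side, to push to ON.

servo_tool(
  rows=[
    [[2.0,0,0],[0,0,0],0],
    [[2.0,0,0],[0,0,0],0],
    [[2.0,0,0],[0,0,0],0],
    [[1.5,0,0],[0,0,0],0],
    [[0,0,0],[0,0,0],0],
    [[0,0,0],[0,0,0],0],
    [[0,0,1.2],[0,0,0],0],
    [[0,0,1.2],[0,0,0],0],
    [[0,0,0.8],[0,0,0],0],
    [[0,0,0],[0,0,0],0],
  ],
)

```text
clock: 12.05
position: [479.0, 191.3, 58.4]
tool_rot: [0.056, 0.998, -0.0, -0.001]
force: [0.2, 0.0, -1.1]
finger_gap: 0.5
grasp_force: 0.0
```

servo_tool(
  rows=[
    [[-0.5,0,0],[0,0,0],0],
    [[-0.5,0,0],[0,0,0],0],
    [[-0.5,0,0],[0,0,0],0],
    [[-0.5,0,0],[0,0,0],0],
    [[-0.5,0,0],[0,0,0],0],
    [[-0.3,0,0],[0,0,0],0],
    [[0,0,0],[0,0,0],0],
  ],
)

```text
clock: 12.63
position: [508.0, 188.4, 60.1]
tool_rot: [0.056, 0.998, 0.0, 0.0]
force: [-0.3, -0.1, 0.3]
finger_gap: 0.3
grasp_force: 0.0
```

servo_tool(
  rows=[
    [[-0.3,0,0],[0,0,0],0],
    [[0,0,0],[0,0,0],0],
  ],
)

```text
clock: 12.8
position: [510.4, 188.1, 60.0]
tool_rot: [0.056, 0.998, 0.0, 0.0]
force: [-0.5, -0.3, -0.6]
finger_gap: 0.6
grasp_force: 0.1
```

servo_tool(
  rows=[
    [[-0.1,0,0],[0,0,0],0],
    [[0,0,0],[0,0,0],0],
  ],
)

```text
clock: 12.97
position: [511.0, 188.0, 60.0]
tool_rot: [0.055, 0.998, -0.0, -0.0]
force: [-0.2, 0.3, 0.3]
finger_gap: 0.7
grasp_force: 0.2
```

servo_tool(
  rows=[
    [[-0.1,0,0],[0,0,0],0],
    [[0,0,0],[0,0,0],0],
  ],
)

```text
clock: 13.13
position: [511.5, 187.9, 59.9]
tool_rot: [0.055, 0.998, -0.0, -0.001]
force: [-3.1, 0.6, 0.6]
finger_gap: 0.4
grasp_force: 1.4
```

Contact is rising towards the ON stop. A little more, then withdraw and check.

servo_tool(
  rows=[
    [[-0.1,0,0],[0,0,0],0],
    [[-0.1,0,0],[0,0,0],0],
    [[-0.05,0,0],[0,0,0],0],
    [[0,0,0],[0,0,0],0],
    [[0,0,0],[0,0,0],0],
  ],
)

```text
clock: 13.55
position: [512.1, 187.7, 59.6]
tool_rot: [0.055, 0.998, -0.0, -0.002]
force: [-11.2, 3.1, 4.0]
finger_gap: 0.5
grasp_force: 6.6
```

servo_tool(
  rows=[
    [[1.0,0,0],[0,0,0],0],
    [[1.5,0,0],[0,0,0],0],
    [[0,0,-2.0],[0,0,0],0],
    [[0,0,-4.0],[0,0,0],0],
    [[2.0,0,-3.0],[0,0,0],0],
    [[3.5,1.5,0],[0,0,0],0],
    [[3.5,1.5,0],[0,0,0],0],
    [[0,0,0],[0,0,0],0],
    [[0,0,0],[0,0,0],0],
  ],
)

```text
clock: 14.3
position: [402.2, 230.9, 150.4]
tool_rot: [0.054, 0.999, 0.0, 0.0]
force: [0.7, -0.5, 0.5]
finger_gap: -0.2
grasp_force: 0.0
```

```bash
python3 cmp.py s12; python3 - <<'E'
import cv2,numpy as np
A=cv2.imread("pics/scene0.png",0);B=cv2.imread("pics/s12.png",0)
for nm,(y0,y1,x0,x1) in dict(btn=(215,240,285,312),handle=(186,212,295,330),g1=(220,250,345,372),g2=(252,282,320,345),cut=(285,340,400,500),sd=(260,310,200,275)).items():
    r=A[y0:y1,x0:x1];m=cv2.matchTemplate(B[y0-5:y1+5,x0-5:x1+5],r,cv2.TM_CCOEFF_NORMED);print(nm,m.max(),cv2.minMaxLoc(m)[3])
E
```

```text
0.45 [[5, 16, 12, 14], [8, 6, 1, 13], [13, 11, 17, 15]]
0.3 [[10, 1, 12, 14], [16, 13, 14, 12], [16, 13, 13, 12]]
0 [[27, 31, 25, 30], [10, 2, 9, 12], [15, 9, 12, 73]]
-0.3 [[42, 36, 37, 39], [40, 35, 40, 41], [39, 38, 39, 58]]
-0.45 [[38, 39, 31, 34], [37, 34, 36, 35], [39, 36, 35, 26]]
[403.5426181  230.57718251 150.35700864] [ 0.48410094  0.26927832 -0.13785744]
btn 0.9966405 (5, 5)
handle 0.99346745 (5, 5)
g1 0.9980497 (5, 5)
g2 0.99831045 (5, 5)
cut 0.9986978 (5, 5)
sd 0.99868023 (5, 5)
```

The handle (0.993), button and loose parts match the first picture in place, and the arm is clear, so I'm handing in.

```bash
python3 -c "
from cell import manip
print(manip.sign_off())"
```

```text
the job is handed in; nothing more can be done
None
```

The large breaker was tripped, reset and pushed back to ON, and the job is handed in; the last camera check showed the handle at ON, the button out, the loose parts in place and the arm clear, though sign-off gave no verdict.

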